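# Set the blue filter over the lamp and start it

### The arm

A 6-joint arm with a two-finger parallel gripper is mounted at the origin on the work surface. World frame = base frame: x ahead of the robot, y to its left, z up, the work surface at z = 0. Lengths are in m, angles in rad, forces in N, time in s.
With the tool pointing down it reaches from about 0.35 to 0.775 m from the base axis. Payload 7.3 kg.
Tool frame: the origin (TCP) lies on the centre line of the jaws, within the pads' length; the fingertips stand 11 mm ahead of it and the grasp point (between the pads) lies 8 mm behind it; y points along the fingers, z is the direction in which the jaws open and shut, and the axes are right-handed (so a half turn about y gives the same grasp; the last joint's range is limited). The gripper opens to 92 mm and grips with 3 to 60 N. Pads are 19 mm wide; open, the fingers measure 130 mm over their backs; the gripper's body (75 mm by 190 mm) begins 47 mm behind the grasp point.
Start: joints at [1.203, 0.342, 1.524, -0, 1.275, -0.146], TCP at [0.115, 0.512, 0.212] pointing down, gripper open.
Joint ranges: [-2.53, 2.53], [-0.77, 2.02], [0.04, 2.7], [-1, 4.14], [0.28, 2.66], [-3.11, 3.11]. Speed limits (rad/s): [2.57, 2.57, 3.14, 3.14, 3.14, 3.14].

### API

Orientations are given as [roll, pitch, yaw] about the fixed x, y, z axes, in that order (R = Rz(yaw) Ry(pitch) Rx(roll)).
In Python, from cell import robot, cams gives the robot as it stands.
- The arm moves only by the tool apply_moves, never from a script. Its argument "plan" is a list of rows, each a list of 7 numbers: the shift along the tool's x, y, z in m, then the turn, a rotation vector about the tool's x, y, z in degrees, then the gripper command: -1 is fully open, 1 is shut, values between are in proportion. A call has exactly 5 rows; each row is the pose to reach, as a shift and turn from the pose commanded when the call began, along the tool's axes at that moment; what a row does not reach only later rows make up. A row lasts 1/8 s, in which the tool goes at most 62.5 mm and 10.7 degrees, less where a joint would pass 70% of its speed; a pose out of reach is approached as far as the arm can. A call with a gripper value outside its range is refused whole. The fingers move at their own pace and stop on an object; "squeeze" is the grip in N (left out, the last holds). Time passes only in rows, so rows that repeat a pose let the fingers close, or fill a call up. It gives the time, the measured TCP pose, the force and the opening at its end, in the units of the state.
- robot.observe(): the state, without advancing time (a new reading comes with each control period).
- cams.read_camera(name): name is "scene" or "side" or "wrist"; returns the picture (480x640x3 uint8, blue, green, red); there is no depth.
- cams.calibration(name): a dict with "fx", "fy", "cx", "cy" (pixels), "extrinsics" (4x4, takes a point from world to camera coordinates); the wrist camera has in their place "T_tool_cam" (4x4, takes a point from camera to tool coordinates, whose origin is the TCP and whose axes are the tool frame's). Camera axes: x right, y up, looking along -z (the intrinsics and any distortion apply to the point x, -y, -z); pixel columns grow to the right and rows downward; lengths in m; the calibration is good to about 2 mm. A picture is of the moment at which its call begins: read the wrist's pose just before it. calibration takes no time and is no camera call.
- robot.hand_in(): hands the job in, once; it reports no verdict.
The state is a dict: "time": time; "qpos": joint angles; "qvel": joint speeds; "joint_efforts": joint torques, N m; "tool_pos": TCP position; "tool_rot": TCP orientation; "contact_force": force on the tool from outside, world axes, zero at the start; "torque": the same for the moment, N m; "opening": finger opening in m.
Only numpy, scipy, OpenCV 4.12 (cv2) and the standard library are available. Lean on these libraries where they do the work, as an engineer would, in place of code of your own. Each camera call takes 0.05 s, during which the arm holds its last target. There are 200 camera calls.

### The job

Turn the three-armed filter wheel by pushing on one of its arms with a fingertip, until the blue filter sits centrally over the lamp so that it covers the whole lens. Then press the green start button on the grey control box all the way down with a fingertip, and move clear. Nothing is to be picked up: the wheel only sits on its spindle and must not be lifted, the button must not be pressed before the blue filter is in place, and the glassware and other things around must be left where they stand.

Things in the scene. Friction and masses are not known exactly. Their poses are not given: they have to be found in the camera images.
- wheel (a joint): angle of the filter wheel about its upright spindle, rad: 0 (or any whole turn) when the blue filter is exactly over the lamp lens, growing counter-clockwise seen from above. No end stops or clicks; it turns either way and stays where it is left (friction about 0.06 N m, i.e. about 1 N at mid-arm)
- wheel_lift (a joint): how far the wheel has been lifted up off its spindle seat, m: 0 seated. It is held down only by its weight (about 0.27 kg) and must stay seated
- wheel_hub (a point): centre of the wheel, on its turning axis, 82 mm above the table. Black hub 44 mm across, top at 88 mm (steel cap to 93 mm). Three aluminium arms 120 degrees apart run out from it: straight bars 10 mm wide, spanning 62 to 82 mm above the table, bare between 22 and 86 mm from the axis. Below the wheel are only a round foot (110 mm across, 14 mm high), a 24 mm spindle and the lamp
- blue_filter (a point): centre of the blue filter at the end of one arm, 115 mm from the wheel axis, 74 mm above the table: blue glass 48 mm across in a round black frame 60 mm across (all three filters are alike but for colour)
- green_filter (a point): centre of the green filter, at the end of the arm 120 degrees counter-clockwise (seen from above) of the blue one
- amber_filter (a point): centre of the amber filter, at the end of the arm 240 degrees counter-clockwise of the blue one
- lamp_lens (a point): centre of the pale lens (30 mm across) on top of the lamp, a fixed black drum 74 mm across, 48 mm high, its lens at 51 mm; it stands under the filters' circle, 115 mm from the wheel axis, joined to the wheel's white foot; its place around the wheel differs from time to time
- start (a joint): travel of the green start button, m: 0 released, 0.006 fully down; springs back. Fully down takes about 5 N
- start_top (a point): centre of the top of the green start button (30 mm across), which is pressed straight down; it stands on a fixed grey control box 100 x 80 mm, 40 mm high, to the left or the right of the wheel
- specimen_jar: bystander: clear jar with red lid, 64 mm across, 75 mm high; origin at the centre of its underside. Stands on the other side of the wheel from the control box
- oil_bottle: bystander: small amber bottle, 34 mm across, 72 mm high; origin at the centre of its underside
- slide_box: bystander: blue and white slide box, 50 x 90 mm, 34 mm high; origin at the centre of its underside
- petri_dish: bystander: flat round dish, 94 mm across, 18 mm high; origin at the centre of its underside
- beaker: bystander: glass beaker, 68 mm across, 80 mm high; origin at the centre of its underside
- vial: bystander: small white vial with a blue cap, 28 mm across, 50 mm high, beyond the wheel; origin at the centre of its underside
Things that resemble listed ones, but are neither listed nor needed, are in the scene too. Leave any orange, purple or turquoise look-alike of the part that bears start alone.

How it is judged:
On the way, in this order (a step that is already met when the one before it is completed fails the run):
1. the blue filter covers the lamp lens (centres within 8 mm seen from above), the wheel at rest (horizontal distance between blue_filter and lamp_lens below 0.008 m and value of joint wheel_lift below 0.004 m and velocity of joint wheel between -0.05 and 0.05 rad/s), for 0.3 s.
2. the start button is pressed down (4.5 mm or more) (value of joint start above 0.0045 m and horizontal distance between blue_filter and lamp_lens below 0.008 m), for 0.1 s.
At the end, for the whole second after the job is handed in: the blue filter is within 8 mm of the lamp lens's centre seen from above, the wheel at rest and seated (within 4 mm), the start button up again (within 2 mm), and every bystander at rest within 25 mm of where it stood (all of step 1 and value of joint start below 0.002 m and distance of each of specimen_jar, oil_bottle, slide_box, petri_dish, beaker, vial from where it was at the start of the episode below 0.025 m and linear speed of each of specimen_jar, oil_bottle, slide_box, petri_dish, beaker, vial below 0.02 m/s); the robot touches nothing.
It fails at once if the wheel is lifted off its seat (more than 8 mm) (value of joint wheel_lift above 0.008 m).
It fails at once if the start button is pressed (3 mm or more) while the blue filter does not cover the lens (value of joint start above 0.003 m and not (horizontal distance between blue_filter and lamp_lens below 0.008 m)).
It fails at once if a bystander is moved, lifted (more than 25 mm) or tipped (distance of any of specimen_jar, oil_bottle, slide_box, petri_dish, beaker, vial from where it was at the start of the episode above 0.025 m or angle between any of specimen_jar, oil_bottle, slide_box, petri_dish, beaker, vial's own z axis and vertical above 0.4 rad).
It also fails if it takes over 58 s, if anything falls off the work surface, if the arm or the gripper's body presses on something with over 40 N, if the wrist force passes 120 N, or if a joint passes its speed limit or range.

## Working session

There is one attempt and no reset: what is moved stays moved. The work goes in short steps, Python scripts to look and compute and a tool call to move; the robot and the scene stay as the last step left them, time stands still between calls to the robot, and variables do not carry over. Pictures are saved under pics/ and viewed, about 8 in all and at most 12, crops included, and the job is handed in when it is done.

Besides the shell and the picture viewer there is one more tool, called after "Emit:" as name(argument=value, ...), one argument or row to a line, values as JSON. apply_moves: Moves the arm, as the interface text tells. Its arguments: {"type":"object","properties":{"plan":{"type":"array","items":{"type":"array","items":{"type":"number"}}},"squeeze":{"type":"number"}},"required":["plan"]}

```bash
mkdir -p pics; ls
python3 - <<'E'
from cell import robot,cams
import cv2,numpy as np
for n in("scene","side"):
    cv2.imwrite(f"pics/{n}0.png",cams.read_camera(n)); print(n,cams.calibration(n))
print(cams.calibration("wrist"));print(robot.observe())
E
```

```text
pics
scene {'fx': 551.4651317855746, 'fy': 551.4651317855746, 'cx': 321.6895635416063, 'cy': 234.4136215965804, 'extrinsics': array([[ 0.40555864,  0.91391758,  0.01663846, -0.24990871],
       [-0.68865753,  0.29352692,  0.66301791,  0.29351457],
       [ 0.60105989, -0.28035084,  0.74841861, -1.60124565],
       [ 0.        ,  0.        ,  0.        ,  1.        ]])}
side {'fx': 461.0193331324458, 'fy': 461.0193331324458, 'cx': 326.85370403410354, 'cy': 242.3590845627342, 'extrinsics': array([[ 0.98937588, -0.14511501,  0.00877515, -0.48622134],
       [ 0.080792  ,  0.59900399,  0.79665982, -0.1428406 ],
       [-0.12086364, -0.78748705,  0.60436423, -1.14772046],
       [ 0.        ,  0.        ,  0.        ,  1.        ]])}
{'fx': 390.20256933892836, 'fy': 390.20256933892836, 'cx': 313.8723998140342, 'cy': 244.45103576318024, 'T_tool_cam': array([[-9.33555482e-04, -9.52076585e-01, -3.05858308e-01,
        -8.36387699e-02],
       [ 5.94410208e-04,  3.05857859e-01, -9.52077002e-01,
        -1.72189374e-01],
       [ 9.99999388e-01, -1.07062200e-03,  2.80388760e-04,
        -6.52832639e-06],
       [ 0.00000000e+00,  0.00000000e+00,  0.00000000e+00,
         1.00000000e+00]])}
{'time': 0.1, 'qpos': array([ 1.20297266e+00,  3.42623854e-01,  1.52487886e+00, -3.50782944e-05,
        1.27541045e+00, -1.45990284e-01]), 'qvel': array([-1.47613960e-03, -8.92126142e-05, -1.48455524e-03, -2.15263461e-03,
       -4.41890254e-04, -2.91974418e-04]), 'joint_efforts': array([ 2.30752157e-03, -4.32004309e+01, -2.44696265e+01,  7.20399851e-02,
        5.25735843e-02, -6.97128576e-05]), 'tool_pos': array([0.11536028, 0.51179175, 0.21124451]), 'tool_rot': array([-1.57210768e+00,  1.58909613e-04, -2.21823257e-01]), 'contact_force': array([-0.07693168,  0.78901973,  0.12371527]), 'torque': array([-0.03900269,  0.02260536,  0.06218862]), 'opening': 0.09157706788951485}
```

View pics/scene0.png

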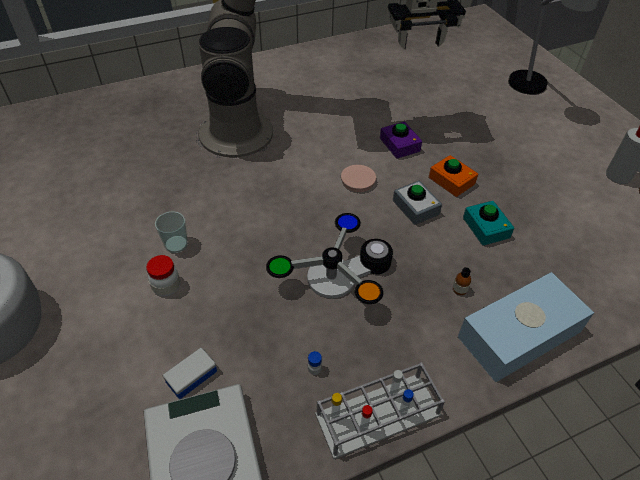

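View pics/side0.png

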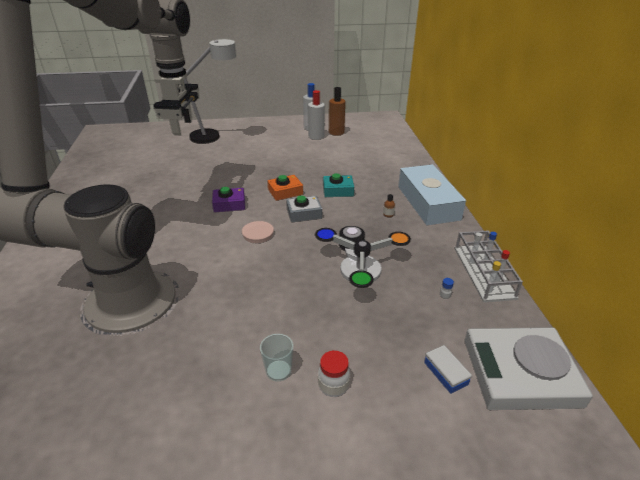

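Scene view: blue filter ≈(347,222), lens ≈(376,248), hub ≈(332,256), amber ≈(369,291), green ≈(280,266), grey box button ≈(417,190), petri dish (358,178). Side view: blue (326,234), lens (351,233), button (302,201).

```bash
cat > h.py <<'E'
import cv2,numpy as np
from scipy.spatial.transform import Rotation as R
from cell import robot,cams
def pose(st):
    T=np.eye(4);T[:3,:3]=R.from_euler("xyz",st["tool_rot"]).as_matrix();T[:3,3]=st["tool_pos"];return T
def cam(n,st=None):
    c=cams.calibration(n)
    return c,(pose(st)@c["T_tool_cam"] if n=="wrist" else np.linalg.inv(c["extrinsics"]))
def ray(n,uv,z,st=None):
    c,T=cam(n,st); d=T[:3,:3]@[(uv[0]-c["cx"])/c["fx"],-(uv[1]-c["cy"])/c["fy"],-1]
    return (T[:3,3]+d*(z-T[2,3])/d[2])[:2]
def blobs(im,lo,hi,amin=30):
    m=cv2.inRange(cv2.cvtColor(im,cv2.COLOR_BGR2HSV),lo,hi)
    n,_,s,c=cv2.connectedComponentsWithStats(m)
    return [(c[i].round(1),s[i,4],s[i,:4]) for i in range(1,n) if s[i,4]>=amin]
E
python3 - <<'E'
from h import *
S={"blue":((347,222),.076),"green":((280,266),.076),"amber":((369,291),.076),"lens":((376,248),.051),"hub":((332,254),.09),"start":((417,190),.052),"petri":((358,178),.018),"oil":((463,290),0),"vial":((315,355),.05),"beaker":((176,244),0),"jar":((161,265),.075)}
D={"blue":((326,234),.076),"green":((361,279),.076),"amber":((400,239),.076),"lens":((351,233),.051),"hub":((362,245),.09),"start":((302,201),.052),"petri":((258,232),.018),"oil":((390,216),0),"vial":((448,284),.05)}
for k,(p,z) in S.items(): print(k,ray("scene",p,z).round(3), ray("side",*D[k]).round(3) if k in D else "")
for n in("scene","side"):
    im=cv2.imread(f"pics/{n}0.png")
    for nm,lo,hi in(("blue",(112,180,80),(125,255,255)),("green",(50,150,60),(75,255,255))):
        for b in blobs(im,lo,hi): print(n,nm,b[0],b[1],ray(n,b[0],.076).round(3),ray(n,b[0],.05).round(3))
E
```

```text
blue [0.505 0.112] [0.504 0.107]
green [ 0.565 -0.077] [ 0.561 -0.085]
amber [0.699 0.069] [0.697 0.058]
lens [0.584 0.149] [0.58  0.136]
hub [0.589 0.035] [0.586 0.028]
start [0.456 0.331] [0.46  0.321]
petri [0.327 0.233] [0.32  0.222]
oil [0.734 0.296] [0.734 0.278]
vial [ 0.778 -0.087] [ 0.776 -0.103]
beaker [ 0.348 -0.262] 
jar [ 0.462 -0.309] 
scene blue [347.4 221.6] 210 [0.505 0.113] [0.483 0.125]
scene green [400.6 126.4] 51 [0.241 0.402] [0.212 0.422]
scene green [453.3 162.1] 61 [0.423 0.454] [0.4   0.476]
scene green [417.  188.5] 72 [0.472 0.318] [0.45  0.335]
scene green [489.7 208.6] 78 [0.599 0.442] [0.58  0.463]
scene green [279.5 265.7] 265 [ 0.564 -0.077] [ 0.544 -0.071]
side blue [325.1 233.6] 124 [0.502 0.109] [0.507 0.145]
side green [360.9 278. ] 180 [ 0.561 -0.081] [ 0.569 -0.053]
```

Emit:
apply_moves(
  plan=[
    [0.033,-0.008,-0.024,0,0,0,1],
    [0.066,-0.016,-0.048,0,0,0,1],
    [0.099,-0.024,-0.072,0,0,0,1],
    [0.132,-0.032,-0.097,0,0,0,1],
    [0.165,-0.04,-0.121,0,0,0,1],
  ],
  squeeze=10,
)

```text
time: 0.72
tool_pos: [0.2503, 0.3566, 0.2518]
tool_rot: [-1.571, 0.0, -0.222]
contact_force: [-0.3, 0.2, -0.3]
opening: 0.0462
```

Emit:
apply_moves(
  plan=[
    [0.033,0,-0.024,0,0,0,1],
    [0.066,0,-0.048,0,0,0,1],
    [0.099,0,-0.072,0,0,0,1],
    [0.132,0,-0.097,0,0,0,1],
    [0.165,0,-0.121,0,0,0,1],
  ],
)

```text
time: 1.35
tool_pos: [0.3847, 0.2023, 0.2516]
tool_rot: [-1.571, 0.0, -0.222]
contact_force: [-0.1, 1.0, 0.1]
opening: 0.0007
```

Emit:
apply_moves(
  plan=[
    [0.033,0,-0.024,0,6,0,1],
    [0.066,0,-0.048,0,12,0,1],
    [0.099,0,-0.072,0,18,0,1],
    [0.132,0,-0.097,0,24,0,1],
    [0.165,0,-0.121,0,30,0,1],
  ],
)

```text
time: 1.98
tool_pos: [0.519, 0.048, 0.2514]
tool_rot: [-1.571, 0.001, -0.749]
contact_force: [-1.3, 0.5, 0.6]
opening: 0.0005
```

Run:
```python
from h import *
st=robot.observe(); im=cams.read_camera("wrist"); cv2.imwrite("pics/w1.png",im)
print({k:np.round(st[k],3) for k in("time","tool_pos","tool_rot","opening")})
for nm,lo,hi in(("blue",(112,150,60),(128,255,255)),("green",(50,130,50),(75,255,255)),("amber",(8,180,100),(22,255,255)),("pale",(0,0,190),(180,50,255))):
    for b in blobs(im,lo,hi,150): print(nm,b,ray("wrist",b[0],.076,st).round(4),ray("wrist",b[0],.051,st).round(4))
```

```text
{'time': np.float64(1.975), 'tool_pos': array([0.519, 0.048, 0.251]), 'tool_rot': array([-1.571e+00,  1.000e-03, -7.490e-01]), 'opening': np.float64(0.001)}
blue (array([356.5, 156.5]), np.int32(2529), array([330, 127,  54,  60], dtype=int32)) [0.5056 0.1108] [0.509  0.1112]
green (array([251.6, 313.7]), np.int32(240), array([235, 309,  34,   9], dtype=int32)) [ 0.5502 -0.0657] [ 0.5569 -0.078 ]
amber (array([629.7, 203.4]), np.int32(420), array([618, 192,  22,  23], dtype=int32)) [0.7051 0.2647] [0.7229 0.2762]
amber (array([455.3, 326. ]), np.int32(989), array([435, 309,  38,  41], dtype=int32)) [0.6987 0.0742] [0.7161 0.072 ]
pale (array([523. ,   5.1]), np.int32(257), array([509,   0,  29,  16], dtype=int32)) [0.5065 0.2821] [0.51   0.2949]
pale (array([125.3, 176.7]), np.int32(213), array([115, 169,  30,  21], dtype=int32)) [ 0.3794 -0.051 ] [ 0.3738 -0.0622]
pale (array([437.6, 191.8]), np.int32(731), array([423, 177,  30,  31], dtype=int32)) [0.5785 0.1437] [0.5872 0.1465]
pale (array([ 45.9, 208.3]), np.int32(205), array([ 37, 198,  17,  24], dtype=int32)) [ 0.3484 -0.1265] [
[... 742 characters left out ...]
 36.3, 326.9]), np.int32(939), array([ 18, 297,  52,  54], dtype=int32)) [ 0.4135 -0.2348] [ 0.4103 -0.2593]
pale (array([495.2, 411.5]), np.int32(704), array([461, 389,  68,  47], dtype=int32)) [0.8125 0.0434] [0.838 0.039]
pale (array([ 62.5, 420.1]), np.int32(678), array([ 42, 391,  43,  46], dtype=int32)) [ 0.5003 -0.3103] [ 0.5033 -0.3401]
pale (array([523.8, 412.2]), np.int32(682), array([498, 398,  47,  26], dtype=int32)) [0.8343 0.0656] [0.8614 0.0628]
pale (array([548.2, 428.7]), np.int32(391), array([526, 415,  37,  22], dtype=int32)) [0.8713 0.0729] [0.901  0.0706]
pale (array([482.9, 433. ]), np.int32(175), array([469, 426,  27,  12], dtype=int32)) [0.8273 0.0167] [0.8538 0.0104]
```

View pics/w1.png

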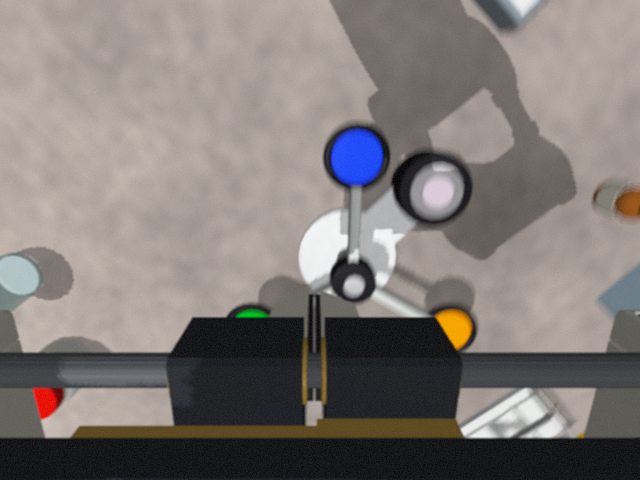

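The wrist view shows blue at (356,156) and lens at (438,191), with the hub cap at (354,286). Blue has to turn about 45° clockwise. The closed fingertip is about 36 mm to the counter-clockwise side of the blue arm, so I can go down there.

Emit:
apply_moves(
  plan=[
    [0,0.036,0,0,0,0,1],
    [0,0.072,0,0,0,0,1],
    [0,0.108,0,0,0,0,1],
    [0,0.144,0,0,0,0,1],
    [0,0.178,0,0,0,0,1],
  ],
)

```text
time: 2.65
tool_pos: [0.5179, 0.0494, 0.0724]
tool_rot: [-1.571, 0.001, -0.745]
contact_force: [-0.1, -0.6, -0.6]
opening: 0.0005
```

Emit:
apply_moves(
  plan=[
    [0,0,0.006,0,0,0,1],
    [0,0,0.012,0,0,0,1],
    [0,0,0.017,0,0,0,1],
    [0,0,0.022,0,0,0,1],
    [0,0,0.022,0,0,0,1],
  ],
)

```text
time: 3.28
tool_pos: [0.5339, 0.0657, 0.0743]
tool_rot: [-1.57, -0.001, -0.745]
contact_force: [-0.4, -0.3, 0.2]
opening: 0.0002
```

Run:
```python
from h import *
st=robot.observe(); im=cams.read_camera("wrist"); cv2.imwrite("pics/w2.png",im)
print({k:np.round(st[k],3) for k in("time","tool_pos","tool_rot","contact_force")})
for b in blobs(im,(112,150,60),(128,255,255),500): print(b,ray("wrist",b[0],.076,st).round(4))
H=np.array([.588,.0325])
for a in (6,12,18,24,30,36):
    c=np.array([.061,0,.014]); d=c-R.from_rotvec([0,np.radians(a),0]).apply(c); print(a,d.round(4))
```

```text
{'time': np.float64(3.275), 'tool_pos': array([0.534, 0.066, 0.074]), 'tool_rot': array([-1.57e+00, -1.00e-03, -7.45e-01]), 'contact_force': array([-0.402, -0.303,  0.182])}
(array([346.6, 188.3]), np.int32(8411), array([295, 137, 104, 104], dtype=int32)) [0.5033 0.1131]
6 [-0.0011  0.      0.0065]
12 [-0.0016  0.      0.013 ]
18 [-0.0013  0.      0.0195]
24 [-0.0004  0.      0.026 ]
30 [0.0012 0.     0.0324]
36 [0.0034 0.     0.0385]
```

View pics/w2.png

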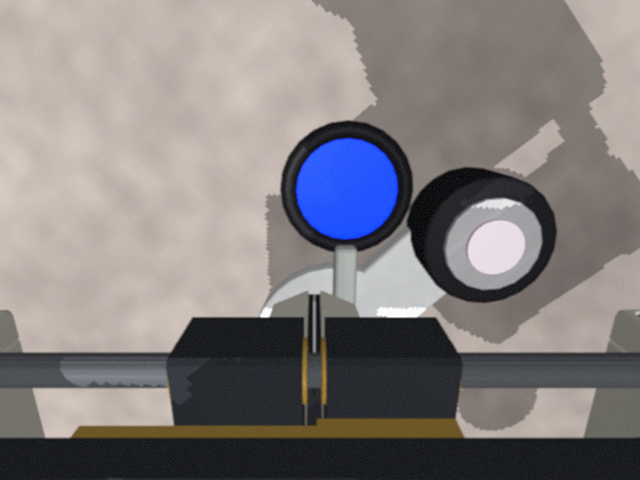

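Emit:
apply_moves(
  plan=[
    [-0.001,0,0.0065,0,6,0,1],
    [-0.0015,0,0.013,0,12,0,1],
    [-0.0015,0,0.0195,0,18,0,1],
    [-0.0005,0,0.026,0,24,0,1],
    [0.001,0,0.0325,0,30,0,1],
  ],
)

```text
time: 3.95
tool_pos: [0.5562, 0.0886, 0.0739]
tool_rot: [-1.571, 0.0, -1.273]
contact_force: [0.3, 0.5, -0.0]
opening: 0.0005
```

```bash
cat > ang.py <<'E'
from h import *
import sys
st=robot.observe(); im=cams.read_camera("wrist"); cv2.imwrite(sys.argv[1],im)
print({k:np.round(st[k],4) for k in("time","tool_pos","tool_rot","contact_force")})
H=np.array([.588,.0325]); f=lambda p:np.degrees(np.arctan2(*(p-H)[::-1]))
for nm,lo,hi,z in (("blue",(112,150,60),(128,255,255),.076),("lens",(130,8,190),(180,40,255),.051)):
  for b in blobs(im,lo,hi,400):
    p=ray("wrist",b[0],z,st); print(nm,b[0],b[1],b[2],p.round(4),f(p).round(2),np.linalg.norm(p-H).round(4))
E
python3 ang.py pics/w3.png
```

```text
{'time': np.float64(3.95), 'tool_pos': array([0.5562, 0.0886, 0.0739]), 'tool_rot': array([-1.5709e+00,  1.0000e-04, -1.2725e+00]), 'contact_force': array([ 0.3112,  0.5202, -0.0395])}
blue [223.1 220.8] 8021 [172 172 104  99] [0.5052 0.1145] 135.29 0.1166
lens [406.6 189.6] 2934 [376 160  62  60] [0.5858 0.1496] 91.1 0.1171
```

View pics/w3.png

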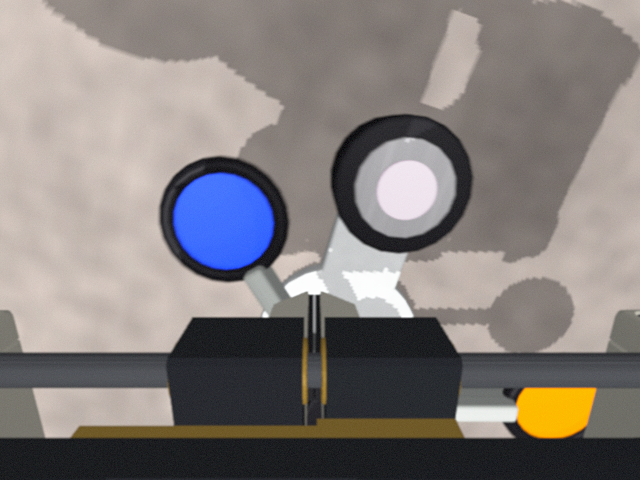

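The wheel hasn't turned: blue still reads 135°, and the finger now appears to be past the arm. I'll check with the fixed cameras before moving again.

Run:
```python
from h import *
a=cams.read_camera("scene")[150:330,230:430]; b=cams.read_camera("side")[170:350,270:470]
cv2.imwrite("pics/c4.png",cv2.resize(np.hstack([a,b]),None,fx=2,fy=2,interpolation=cv2.INTER_CUBIC))
st=robot.observe();P=pose(st)
for n in("scene","side"):
    c=cams.calibration(n)
    for y in(.011,0,-.02):
        p=c["extrinsics"]@(P@[0,y,0,1]); print(n,y,(c["fx"]*p[0]/-p[2]+c["cx"]).round(1),(c["fy"]*-p[1]/-p[2]+c["cy"]).round(1))
```

```text
scene 0.011 347.2 244.1
scene 0 347.4 240.9
scene -0.02 347.9 235.0
side 0.011 346.0 240.5
side 0 346.1 237.2
side -0.02 346.4 231.2
```

View pics/c4.png

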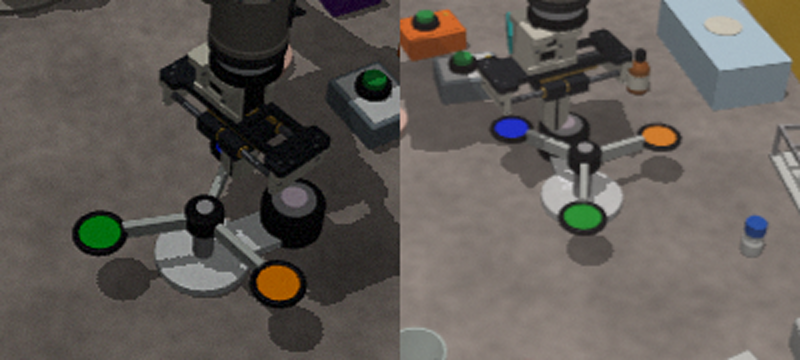

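Run:
```python
from h import *
a=cams.read_camera("scene")[205:275,310:380]; b=cams.read_camera("side")[200:270,310:380]
cv2.imwrite("pics/c5.png",cv2.resize(np.hstack([a,b]),(800,400),interpolation=cv2.INTER_CUBIC))
print(robot.observe()["qpos"])
```

```text
[ 2.14635588e-02  5.52711211e-01  1.59821125e+00 -1.26616069e-05
  9.91066273e-01 -2.82256899e-01]
```

View pics/c5.png

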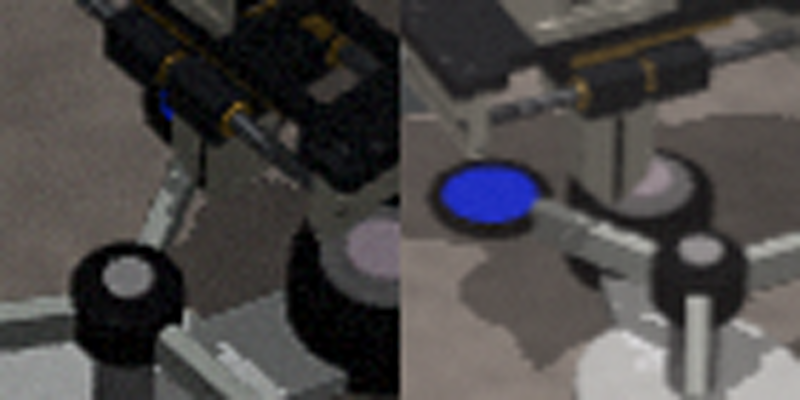

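The finger tips actually end about 20 mm short of where the stated 11 mm puts them. The projected tips are at scene (347,244) and side (346,240), while the visible ends are near (346,238) and (347,235). The wrist view agrees, so the finger skimmed over the bar (tip about 83 mm high). I'll lift, go back to the counter-clockwise side and come down deeper.

Emit:
apply_moves(
  plan=[
    [0,-0.035,0,0,0,0,1],
    [0.006,-0.04,-0.011,0,-7,0,1],
    [0.013,-0.04,-0.022,0,-14,0,1],
    [0.02,-0.04,-0.033,0,-21,0,1],
    [0.026,-0.04,-0.044,0,-29,0,1],
  ],
)

```text
time: 4.82
tool_pos: [0.5213, 0.0501, 0.1139]
tool_rot: [-1.571, 0.0, -0.757]
contact_force: [-0.2, -0.5, 0.2]
opening: 0.0006
```

Emit:
apply_moves(
  plan=[
    [0,0.015,0,0,0,0,1],
    [0,0.03,0,0,0,0,1],
    [0,0.045,0,0,0,0,1],
    [0,0.057,0,0,0,0,1],
    [0,0.057,0,0,0,0,1],
  ],
)

```text
time: 5.45
tool_pos: [0.5212, 0.0508, 0.0555]
tool_rot: [-1.572, 0.002, -0.763]
contact_force: [0.1, 0.2, 0.6]
opening: 0.0002
```

```bash
python3 ang.py pics/w6.png
python3 - <<'E'
from h import *
for a in (6,12,18,24,30,36):
    c=np.array([.06,0,.024]); d=c-R.from_rotvec([0,np.radians(a),0]).apply(c); print(a,d.round(4))
E
```

```text
{'time': np.float64(5.45), 'tool_pos': array([0.5212, 0.0508, 0.0555]), 'tool_rot': array([-1.5724,  0.002 , -0.763 ]), 'contact_force': array([0.1101, 0.1678, 0.5987])}
blue [397.1 192.9] 10454 [339 136 117 115] [0.5031 0.1129] 136.57 0.1169
lens [554.7 254. ] 2958 [523 225  64  59] [0.5847 0.1493] 91.61 0.1168
6 [-0.0022  0.      0.0064]
12 [-0.0037  0.      0.013 ]
18 [-0.0045  0.      0.0197]
24 [-0.0046  0.      0.0265]
30 [-0.004   0.      0.0332]
36 [-0.0026  0.      0.0399]
```

Emit:
apply_moves(
  plan=[
    [0,0,0.008,0,0,0,1],
    [-0.002,0,0.0145,0,6,0,1],
    [-0.0035,0,0.021,0,12,0,1],
    [-0.0045,0,0.0275,0,18,0,1],
    [-0.0045,0,0.0345,0,24,0,1],
  ],
)

```text
time: 6.12
tool_pos: [0.5432, 0.0792, 0.0575]
tool_rot: [-1.57, -0.0, -1.185]
contact_force: [-0.2, -0.8, 0.9]
opening: 0.0005
```

```bash
python3 ang.py pics/w7.png
```

```text
{'time': np.float64(6.125), 'tool_pos': array([0.5432, 0.0792, 0.0575]), 'tool_rot': array([-1.5698e+00, -4.0000e-04, -1.1850e+00]), 'contact_force': array([-0.2344, -0.8383,  0.9357])}
blue [344.  189.9] 10211 [287 134 115 113] [0.5325 0.136 ] 118.19 0.1175
lens [456.9 196.7] 3372 [424 165  67  65] [0.5856 0.1496] 91.15 0.1171
```

Emit:
apply_moves(
  plan=[
    [-0.0022,0,0.0064,0,6,0,1],
    [-0.0037,0,0.013,0,12,0,1],
    [-0.0043,0,0.0175,0,16,0,1],
    [-0.0046,0,0.022,0,20,0,1],
    [-0.0046,0,0.0242,0,22,0,1],
  ],
)

```text
time: 6.8
tool_pos: [0.5635, 0.0926, 0.0573]
tool_rot: [-1.57, 0.0, -1.565]
contact_force: [-0.9, 0.6, 0.7]
opening: 0.0008
```

```bash
python3 ang.py pics/w8.png
```

```text
{'time': np.float64(6.8), 'tool_pos': array([0.5635, 0.0926, 0.0573]), 'tool_rot': array([-1.5700e+00,  3.0000e-04, -1.5654e+00]), 'contact_force': array([-0.9272,  0.5555,  0.6921])}
blue [345.1 188.5] 10285 [288 132 115 114] [0.5751 0.1497] 96.26 0.1179
```

View pics/w8.png

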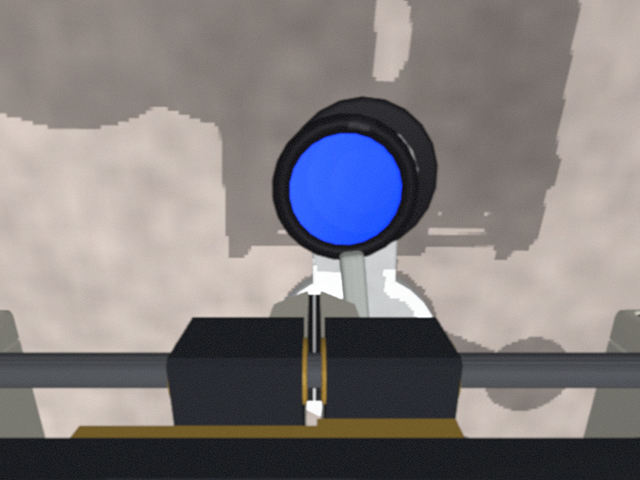

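Blue is still about 5° short of the lens. Blue x is 0.575 and the lens x was measured at 0.5855. A last gentle push of 5° should close that.

Emit:
apply_moves(
  plan=[
    [-0.0006,0,0.0016,0,1.5,0,1],
    [-0.0012,0,0.0032,0,3,0,1],
    [-0.0016,0,0.0045,0,4.2,0,1],
    [-0.0019,0,0.0053,0,5,0,1],
    [-0.0019,0,0.0053,0,5,0,1],
  ],
)

```text
time: 7.48
tool_pos: [0.5686, 0.094, 0.0569]
tool_rot: [-1.57, 0.0, -1.653]
contact_force: [-1.2, 0.4, 1.9]
opening: 0.0006
```

```bash
python3 ang.py pics/w9.png
```

```text
{'time': np.float64(7.475), 'tool_pos': array([0.5686, 0.094 , 0.0569]), 'tool_rot': array([-1.5705e+00,  1.0000e-04, -1.6530e+00]), 'contact_force': array([-1.195 ,  0.3698,  1.9289])}
blue [345.9 187.2] 10374 [289 130 115 115] [0.5854 0.1505] 91.24 0.118
```

Emit:
apply_moves(
  plan=[
    [0,0,-0.01,0,0,0,1],
    [0,0,-0.025,0,0,0,1],
    [0,-0.04,-0.025,0,0,0,1],
    [0,-0.09,-0.025,0,0,0,1],
    [0,-0.14,-0.025,0,0,0,1],
  ],
)

```text
time: 8.15
tool_pos: [0.5426, 0.0959, 0.1979]
tool_rot: [-1.572, -0.0, -1.653]
contact_force: [0.5, -0.1, 0.3]
opening: 0.0002
```

```bash
python3 ang.py pics/w10.png
python3 - <<'E'
from h import *
for n in("scene","side"):
    im=cams.read_camera(n)
    for b in blobs(im,(112,180,80),(125,255,255),60): print(n,b[0],b[1],ray(n,b[0],.076).round(4))
    if n=="scene": a=im[190:300,270:430]
    for b in blobs(im,(50,150,60),(75,255,255),20): print(n,"green",b[0],b[1],ray(n,b[0],.052).round(4))
w=cv2.imread("pics/w10.png"); cv2.imwrite("pics/c10.png",np.hstack([w[60:360,150:500],cv2.resize(a,(436,300),interpolation=cv2.INTER_CUBIC)]))
E
```

```text
{'time': np.float64(8.15), 'tool_pos': array([0.5426, 0.0959, 0.1979]), 'tool_rot': array([-1.5717e+00, -3.0000e-04, -1.6530e+00]), 'contact_force': array([ 0.4831, -0.057 ,  0.2894])}
blue [366.8 156.5] 3306 [335 124  65  66] [0.5857 0.1494] 91.13 0.1169
scene [377.7 241.4] 236 [0.5857 0.1493]
scene green [400.5 126.4] 50 [0.2141 0.4201]
scene green [453.2 162.1] 62 [0.4014 0.4738]
scene green [416.9 188.5] 74 [0.4512 0.3339]
scene green [489.8 208.6] 77 [0.5819 0.4619]
scene green [289.3 235.4] 229 [ 0.4716 -0.0186]
side [352.1 223.5] 112 [0.5836 0.1466]
side green [224.7 188.7] 24 [0.2223 0.4268]
side green [300.7 197.5] 25 [0.4585 0.3415]
side green [327.9 266.8] 164 [ 0.4935 -0.0012]
```

View pics/c10.png

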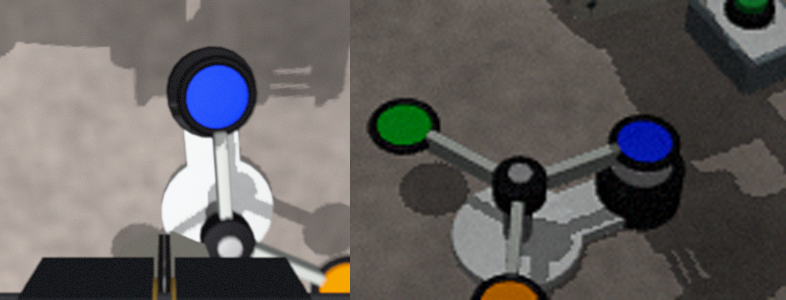

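Blue is at (0.5857,0.1494) in both wrist and scene, against lens (0.5856,0.1496). It lies concentric over the drum in the picture. Next is the grey box button.

Emit:
apply_moves(
  plan=[
    [-0.037,0,-0.021,0,0,0,1],
    [-0.074,0,-0.042,0,0,0,1],
    [-0.111,0,-0.063,0,0,0,1],
    [-0.148,0,-0.084,0,0,0,1],
    [-0.187,0,-0.106,0,0,0,1],
  ],
)

```text
time: 8.93
tool_pos: [0.4516, 0.2917, 0.1951]
tool_rot: [-1.573, -0.002, -1.653]
contact_force: [0.6, -0.7, -0.4]
opening: 0.0006
```

Run:
```python
from h import *
st=robot.observe(); im=cams.read_camera("wrist"); cv2.imwrite("pics/w11.png",im)
print({k:np.round(st[k],4) for k in("time","tool_pos","tool_rot","contact_force")})
P=pose(st)
for b in blobs(im,(50,120,40),(80,255,255),200):
    p=ray("wrist",b[0],.054,st); print(b,p.round(4),(P[:3,:3].T@np.append(p-st["tool_pos"][:2],0)).round(4))
```

```text
{'time': np.float64(8.925), 'tool_pos': array([0.4516, 0.2917, 0.1951]), 'tool_rot': array([-1.5732e+00, -1.6000e-03, -1.6533e+00]), 'contact_force': array([ 0.6085, -0.7119, -0.4462])}
(array([235.2,   3.6]), np.int32(243), array([219,   0,  33,  10], dtype=int32)) [0.4088 0.456 ] [-1.602e-01 -1.000e-04 -5.610e-02]
(array([ 8.8, 92.5]), np.int32(768), array([ 0, 68, 22, 46], dtype=int32)) [0.2311 0.4119] [-0.1017  0.0004 -0.2296]
(array([319. , 178.1]), np.int32(1352), array([299, 157,  41,  43], dtype=int32)) [0.4581 0.3293] [-0.038  -0.0001  0.0034]
```

View pics/w11.png

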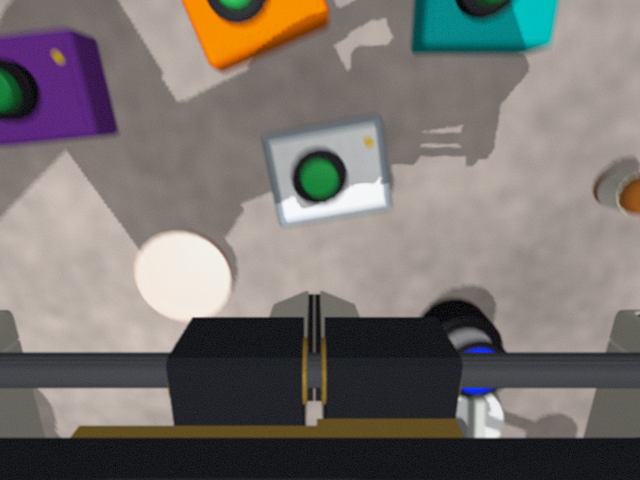

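Button centre is at (319,178), 38 mm along −x of the tool and 3 mm along +z. I'll move over it and descend.

Emit:
apply_moves(
  plan=[
    [-0.02,0,0.002,0,0,0,1],
    [-0.038,0.02,0.003,0,0,0,1],
    [-0.038,0.06,0.003,0,0,0,1],
    [-0.038,0.1,0.003,0,0,0,1],
    [-0.038,0.125,0.003,0,0,0,1],
  ],
)

```text
time: 9.6
tool_pos: [0.4573, 0.3275, 0.0683]
tool_rot: [-1.575, -0.003, -1.653]
contact_force: [-0.1, -0.7, 0.1]
opening: 0.0004
```

Emit:
apply_moves(
  plan=[
    [0,0.004,0,0,0,0,1],
    [0,0.008,0,0,0,0,1],
    [0,0.012,0,0,0,0,1],
    [0,0.016,0,0,0,0,1],
    [0,0.016,0,0,0,0,1],
  ],
)

```text
time: 10.22
tool_pos: [0.4593, 0.3288, 0.0559]
tool_rot: [-1.571, 0.0, -1.653]
contact_force: [0.5, 0.1, 0.6]
opening: 0.0002
```

Emit:
apply_moves(
  plan=[
    [0,0.003,0,0,0,0,1],
    [0,0.006,0,0,0,0,1],
    [0,0.009,0,0,0,0,1],
    [0,0.009,0,0,0,0,1],
    [0,0.009,0,0,0,0,1],
  ],
)

```text
time: 10.85
tool_pos: [0.4593, 0.3288, 0.047]
tool_rot: [-1.571, 0.0, -1.653]
contact_force: [-0.6, -0.3, 1.2]
opening: 0.0008
```

Emit:
apply_moves(
  plan=[
    [0,0.001,0,0,0,0,1],
    [0,0.002,0,0,0,0,1],
    [0,0.003,0,0,0,0,1],
    [0,0.003,0,0,0,0,1],
    [0,0.003,0,0,0,0,1],
  ],
)

```text
time: 11.48
tool_pos: [0.4593, 0.3288, 0.0439]
tool_rot: [-1.571, 0.0, -1.653]
contact_force: [-1.1, -0.9, 2.5]
opening: 0.0007
```

Emit:
apply_moves(
  plan=[
    [0,0.001,0,0,0,0,1],
    [0,0.002,0,0,0,0,1],
    [0,0.002,0,0,0,0,1],
    [0,0.002,0,0,0,0,1],
    [0,0.002,0,0,0,0,1],
  ],
)

```text
time: 12.1
tool_pos: [0.4594, 0.3288, 0.0419]
tool_rot: [-1.571, 0.0, -1.653]
contact_force: [-1.2, -0.5, 3.9]
opening: 0.0002
```

Emit:
apply_moves(
  plan=[
    [0,0.001,0,0,0,0,1],
    [0,0.002,0,0,0,0,1],
    [0,0.002,0,0,0,0,1],
    [0,0.002,0,0,0,0,1],
    [0,0.002,0,0,0,0,1],
  ],
)

```text
time: 12.72
tool_pos: [0.4594, 0.3289, 0.0412]
tool_rot: [-1.57, 0.0, -1.653]
contact_force: [-3.7, -2.7, 14.9]
opening: 0.0008
```

The force rose smoothly to about 5 N over roughly 6 mm of travel, then went hard at 14.9 N, so the button bottomed. I'll retreat straight up.

Emit:
apply_moves(
  plan=[
    [0,-0.01,0,0,0,0,1],
    [0,-0.04,0,0,0,0,1],
    [0,-0.08,0,0,0,0,1],
    [0,-0.12,0,0,0,0,1],
    [0,-0.16,0,0,0,0,1],
  ],
)

```text
time: 13.35
tool_pos: [0.4593, 0.3287, 0.2007]
tool_rot: [-1.571, -0.0, -1.653]
contact_force: [0.5, 0.0, -0.1]
opening: 0.0007
```

Run:
```python
from h import *
st=robot.observe();print(st["time"],st["tool_pos"].round(3),st["contact_force"].round(2))
for n in("scene","side"):
    im=cams.read_camera(n); cv2.imwrite(f"pics/{n}_end.png",im); o=cv2.imread(f"pics/{n}0.png")
    for b in blobs(im,(112,180,80),(125,255,255),60): print(n,"blue",b[0],ray(n,b[0],.076).round(4))
    for nm,lo,hi in(("red",(0,180,80),(6,255,255)),("bl",(105,180,50),(125,255,255)),("grn",(50,150,60),(75,255,255))):
        print(n,nm,[b[0].tolist() for b in blobs(o,lo,hi,20)],"->",[b[0].tolist() for b in blobs(im,lo,hi,20)])
```

```text
13.35 [0.459 0.329 0.201] [ 0.5   0.01 -0.08]
scene blue [377.8 241.4] [0.5858 0.1495]
scene red [[159.4, 265.0], [366.8, 409.3]] -> [[159.3, 265.0], [366.8, 409.4]]
scene bl [[347.4, 221.5], [314.4, 358.2], [197.0, 382.0], [407.8, 394.8]] -> [[377.8, 241.5], [314.3, 358.4], [197.4, 382.1], [407.9, 394.9]]
scene grn [[400.6, 126.4], [453.3, 162.1], [417.0, 188.5], [489.7, 208.6], [279.5, 265.7]] -> [[453.2, 162.1], [416.4, 189.0], [490.0, 209.6], [289.3, 235.4]]
side blue [352.1 223.5] [0.5836 0.1466]
side red [[315.8, 97.0], [505.2, 253.7], [333.9, 362.8]] -> [[315.9, 97.0], [505.3, 253.7], [334.0, 362.4]]
side bl [[325.1, 233.6], [448.0, 281.0]] -> [[352.1, 223.5], [447.9, 281.0]]
side grn [[224.4, 188.7], [360.9, 278.0]] -> [[328.0, 266.9]]
```

View pics/scene_end.png

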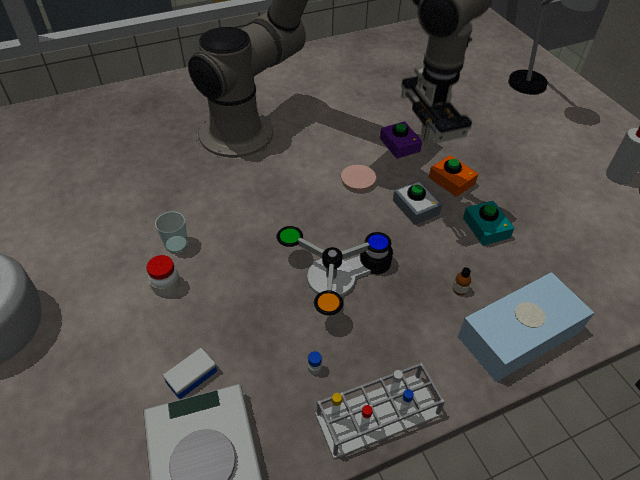

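The final scene view shows blue over the lamp at (378,241) and the green button standing up at (416,189). The bystanders are where they were, and the arm is clear.

```bash
python3 -c "
from cell import robot; print(robot.hand_in())"
```

```text
the job is handed in; nothing more can be done
None
```

I turned the wheel about 45° clockwise by pushing the blue arm with the closed fingertip. I then pressed the green button on the grey box, lifted clear and handed the job in at about 13.5 s. No verdict came back.

**Blue filter:** the wrist camera (before the press) and the scene camera (after it) put the blue filter's centre at about (0.586, 0.149), and I had measured the lens at (0.586, 0.150). That is about 1 mm or less apart. The side camera read 3–4 mm off; it had also differed from the scene camera by a similar amount or more in the first measurements.

**Button:** the force rose smoothly from about 1 to 4 N, then jumped to 15 N after roughly 6 mm of travel, so I take it as fully down. In the last picture it is standing up again.

**Bystanders:** the jar, vial and slide box moved less than half a pixel between the first and last pictures. The oil bottle, dish and beaker I checked only by eye, and they look unmoved. The gripper reads no contact force.

**What went wrong on the way:** the first push passed over the bar without turning the wheel. The pictures suggest the closed fingertips end about 20 mm short of where the stated 11 mm puts them. I went back and came in about 17 mm lower, and the second push worked.

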